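# Comb the sample tubes up to the labeller and switch it to feed

### The job

Take the toothed rake from its cradle and, with the gripper itself never touching the glass tubes, comb the five scattered tubes along the labeller's infeed tray until they all lie flat and parallel to the red stop, side by side in one closed row against it. Lay the rake back home in its cradle, and only then bring the drive lever from rewind (amber) up to centre off (white), wait there a good second so that the motor can stop, and carry it on over to full feed (green). Leave everything else on the bench where it is.

Things in the scene. Friction and masses are not known exactly. Their poses are not given: they have to be found in the camera images.
- labeller: Bench labeller and its infeed tray, one fixed upright unit. Origin: bench level, under the middle of the stop's inner face. +y is the feed direction, along the tray to the stop and machine; x lies across the tray. Black machine, up to 360 mm high: x -175 to 175, y 10 to 460 mm; white tray: y -300 to 0 mm
- stop (a point): Middle of the red stop bar's inner face, on the tray floor (45 mm above the bench); axes as the labeller's. The floor spans x -58 to 58 mm between steel side guides 4 mm thick and 22 mm higher than the floor, and y -300 to 0 mm; the end at y = -300 is open (no wall). The stop, y 0 to 6 mm, is 22 mm high
- tube1_mid (a point): Sample tube 1 of five alike: sealed round glass tube of amber oil with black screw cap, 18 mm in diameter (cap too), 90 mm long, 35 g, lying on the tray floor; smooth glass, it rolls easily and can ride up on its neighbour if shoved fast. Point at its centre, 9 mm above the floor; x axis along the tube towards the cap
- tube2_mid (a point): Sample tube 2 of five alike: sealed round glass tube of amber oil with black screw cap, 18 mm in diameter (cap too), 90 mm long, 35 g, lying on the tray floor; smooth glass, it rolls easily and can ride up on its neighbour if shoved fast. Point at its centre, 9 mm above the floor; x axis along the tube towards the cap
- tube3_mid (a point): Sample tube 3 of five alike: sealed round glass tube of amber oil with black screw cap, 18 mm in diameter (cap too), 90 mm long, 35 g, lying on the tray floor; smooth glass, it rolls easily and can ride up on its neighbour if shoved fast. Point at its centre, 9 mm above the floor; x axis along the tube towards the cap
- tube4_mid (a point): Sample tube 4 of five alike: sealed round glass tube of amber oil with black screw cap, 18 mm in diameter (cap too), 90 mm long, 35 g, lying on the tray floor; smooth glass, it rolls easily and can ride up on its neighbour if shoved fast. Point at its centre, 9 mm above the floor; x axis along the tube towards the cap
- tube5_mid (a point): Sample tube 5 of five alike: sealed round glass tube of amber oil with black screw cap, 18 mm in diameter (cap too), 90 mm long, 35 g, lying on the tray floor; smooth glass, it rolls easily and can ride up on its neighbour if shoved fast. Point at its centre, 9 mm above the floor; x axis along the tube towards the cap
- rake_mid (a point): Rake, 85 g. Point on the axis of its flat-sided wooden handle (20 mm wide, 18 high, x -120 to 75 mm), where to grip it, near the balance. z up when cradled. Blue head at +x: crossbar x 75 to 91, y -48 to 48, z -17 to 3 mm; below it 5 teeth, 8 mm square, 20 mm apart along y, x 79 to 87 mm, outer edges y +-44, tips at z -54 mm
- cradle_seat (a point): Fixed steel cradle of the rake: where rake_mid is when the rake lies home, 64 mm above the bench. x along the handle towards the head, z up. Two uprights 6 mm thick at x -65 and +55 mm carry the handle in notches 32 mm wide (y) and 14 mm deep, floor 9 mm below this point. Between them only a 5 mm high base plate
- drive_lever (a joint): Lever of the drive's reversing switch, -0.5 to 0.5 rad: -0.5 leaning fully to the amber mark is rewind (found there or within 0.1 rad of it), 0 upright at the white mark is centre off, +0.5 leaning fully to the green mark is feed. No spring, no detents: it stays where left; about 3 N at the ball moves it
- lever_knob (a point): Centre of the lever's black ball, 28 mm in diameter, on a 10 mm steel rod, 95 mm from the pivot
- switch_pivot (a point): Pivot of the lever, 75 mm above the bench, in front of the grey switch box. Axes: x from the lever into the box, z up; the lever swings about x: at angle a the ball's centre is at y = -95 sin(a), z = 95 cos(a) mm. The box spans x 18 to 98 mm, y +-37 mm, and its top is 35 mm above the pivot
- bottle_a: Bystander: small amber oil bottle with black cap, 44 mm across, 150 mm high. Origin at the middle of its underside
- bottle_b: Bystander: tall amber oil bottle with black cap, 60 mm across, 250 mm high. Origin at the middle of its underside
- label_roll: Bystander: cream roll of labels standing on end, 100 mm across, 70 mm high. Origin at the middle of its underside
- scraper: Bystander: flat scraper with a black handle, 230 mm, lying on the bench. Origin at the middle of its underside
- spare_cap: Bystander: small black bottle cap, 21 x 20 mm, standing on the bench. Origin at the middle of its underside
- tape_roll: Bystander: amber roll of tape lying flat, 64 mm across, 18 mm high. Origin at the middle of its underside
- cap_cup: Bystander: white plastic cup, 84 mm across, 90 mm high. Origin at the middle of its underside
Mind the look-alikes: they are no part of the job. What is shaped like the part that bears cradle_seat but turquoise is not meant.

How it is judged (in metres and radians):
On the way, in this order (a step that is already met when the one before it is completed fails the run):
1. the five tubes lie in one closed, parallel row against the stop (y of tube1_mid in the frame of stop between -0.095 and 0 m and z of tube1_mid in the frame of stop between 0.004 and 0.014 m and angle between the x axis of each of tube1_mid, tube2_mid, tube3_mid, tube4_mid, tube5_mid and the x axis of stop, either way round below 0.14 rad and y of tube2_mid in the frame of stop between -0.095 and 0 m and z of tube2_mid in the frame of stop between 0.004 and 0.014 m and y of tube3_mid in the frame of stop between -0.095 and 0 m and z of tube3_mid in the frame of stop between 0.004 and 0.014 m and y of tube4_mid in the frame of stop between -0.095 and 0 m and z of tube4_mid in the frame of stop between 0.004 and 0.014 m and y of tube5_mid in the frame of stop between -0.095 and 0 m and z of tube5_mid in the frame of stop between 0.004 and 0.014 m), for 0.2 s.
2. the rake lies home in its cradle and the tubes are still in their row (all of step 1 and distance between rake_mid and cradle_seat below 0.03 m and z of rake_mid in the frame of cradle_seat below 0.005 m and angle between rake_mid's own z axis and vertical below 0.12 rad), for 0.2 s.
3. the lever stands at centre off (within 0.15 rad) for 0.8 s (value of joint drive_lever between -0.15 and 0.15 rad), for 0.8 s.
4. the lever is over at feed (value of joint drive_lever above 0.4 rad), for 0.2 s.
At the end, for the whole second after the job is handed in: All five tubes lie on the tray floor within 0.14 rad of parallel to the stop, centres within 95 mm of its inner face (closed row: 81 mm); the rake lies level in both notches of its cradle within 30 mm of home; the lever is beyond +0.4 rad (feed); tubes and rake are at rest (all of step 2 and linear speed of each of rake, tube1, tube2, tube3, tube4, tube5 below 0.03 m/s and value of joint drive_lever above 0.4 rad); the robot touches nothing.
It fails at once if the gripper or arm touches a glass tube (contact force between any of the fingers, the arm and tube1 above 0.5 N or contact force between any of the fingers, the arm and tube2 above 0.5 N or contact force between any of the fingers, the arm and tube3 above 0.5 N or contact force between any of the fingers, the arm and tube4 above 0.5 N or contact force between any of the fingers, the arm and tube5 above 0.5 N).
It fails at once if the lever is moved to feed while the rake is out of its cradle (value of joint drive_lever above 0.25 rad and not (distance between rake_mid and cradle_seat below 0.03 m and z of rake_mid in the frame of cradle_seat below 0.005 m and angle between rake_mid's own z axis and vertical below 0.12 rad)).
It fails at once if a bystander is moved more than 30 mm or knocked over (distance of any of bottle_a, bottle_b, label_roll, scraper, spare_cap, tape_roll, cap_cup from where it was at the start of the episode above 0.03 m or angle between any of bottle_a, bottle_b, label_roll, scraper, spare_cap, tape_roll, cap_cup's own z axis and vertical above 0.5 rad).
It also fails if it takes over 67 s, if anything falls off the work surface, if the arm or the gripper's body presses on something with over 40 N, if the wrist force passes 120 N, or if a joint passes its speed limit or range.

### The arm

A 6-joint arm with a two-finger parallel gripper is mounted at the origin on the work surface. World frame = base frame: x ahead of the robot, y to its left, z up, the work surface at z = 0. Lengths are in mm, angles in rad, forces in N, time in s.
With the tool pointing down it reaches from about 375 to 750 mm from the base axis. Payload 9 kg.
Tool frame: the origin (TCP) lies midway between the tips of the shut fingers; the grasp point (between the pads) lies 19 mm behind it (robot.grip_depth is the distance from the TCP to the grasp point, in mm); z points along the fingers, x is the direction in which the jaws open and shut, and the axes are right-handed (so a half turn about z gives the same grasp; the last joint's range is limited). The gripper opens to 85 mm and grips with 20 to 120 N. Pads are 22 mm wide; open, the fingers measure 114 mm over their backs; the gripper's body (76 mm by 85 mm) begins 54 mm behind the grasp point. The pads swing forward as they close: fully open they stand 13 mm farther back than shut.
Start: joints at [0.931, 0.104, 0.097, 1.564, 0, 1.353], TCP at [245.65, 547.442, 231.331] pointing down, gripper open.
Joint ranges: [-2.99, 2.99], [-0.84, 1.86], [-1.1, 1.16], [-1.84, 2.11], [-1.51, 1.56], [-3.14, 3.14]. Speed limits (rad/s): [2.22, 2.22, 2.57, 3.14, 3.14, 3.14].

### API

Orientations are given as a unit quaternion [w, x, y, z].
In Python, from cell import robot gives the robot as it stands. The module is installed in compiled form; this text tells all that it offers.
- The arm moves only by the tool arm_command, never from a script. Its argument "rows" is one flat list of numbers, 5 for each row, row after row: the closure, from -1 (fully open) to 1 (shut), so that 0 is half open, then the shift along the tool's x, y, z in m, then the turn about the tool's z in rad. In form: [grip, x, y, z, roll, grip, x, y, z, roll, ...]. A call has 1 to 5 rows; each row shifts and turns the commanded pose from where the row before left it, along the tool's axes as they then stand; what a row does not reach is not made up. A row lasts 1/10 s, in which the tool goes at most 50 mm and 8.59 degrees, less where a joint would pass 70% of its speed; a pose out of reach is approached as far as the arm can. A call with a gripper value outside its range is refused whole. The fingers move at their own pace and stop on an object; "newtons" is the grip in N (left out, the last holds). Time passes only in rows, so rows that do not move let the fingers close. It gives the time, the measured TCP pose, the force and the opening at its end, in the units of the state.
- robot.sense(): the state, without advancing time (a new reading comes with each control period).
- robot.grab_frame(name): name is "side" or "top" or "wrist"; returns a dict with "frame" (480x640x3 uint8, blue, green, red), "fx", "fy", "cx", "cy" (pixels), "rvec" (rotation vector, rad) and "tvec" (3), from world to camera coordinates, as OpenCV has them. Camera axes: x right, y down, z forward; pixel columns grow to the right and rows downward; lengths in mm; the calibration is good to about 2 mm. A picture is of the moment at which its call begins. There is no depth.
- robot.hand_in(): hands the job in, once; it reports no verdict.
The state is a dict: "time_s": time; "joint_positions": joint angles; "qvel": joint speeds; "joint_efforts": joint torques, N m; "tool_pos": TCP position; "orientation": TCP orientation; "wrist_force": force on the tool from outside, world axes, zero at the start; "moment": the same for the moment, N m; "opening": finger opening in mm.
Only numpy, scipy, OpenCV 4.12 (cv2) and the standard library are available. Lean on these libraries where they do the work, as an engineer would, in place of code of your own. Each camera call takes 0.05 s, during which the arm holds its last target. There are 200 camera calls.

## Working session

There is one attempt and no reset: what is moved stays moved. The work goes in short steps, Python scripts to look and compute and a tool call to move; the robot and the scene stay as the last step left them, time stands still between calls to the robot, and variables do not carry over. Pictures are saved under pics/ and viewed, about 8 in all and at most 12, crops included, and the job is handed in when it is done.

Besides the shell and the picture viewer there is one more tool, called after "Emit:" by a JSON object that holds its "api" and its "payload". arm_command: Moves the arm, as the interface text tells. Its arguments: {"type":"object","properties":{"rows":{"type":"array"},"newtons":{"type":"number"}},"required":["rows"]}

```bash
mkdir -p pics
cat > h.py <<'E'
import numpy as np,cv2
from cell import robot
def grab(n,fn=None):
    f=robot.grab_frame(n)
    if fn: cv2.imwrite('pics/'+fn,f['frame'])
    np.savez('/tmp/%s.npz'%n,**f); return f
def load(n): return dict(np.load('/tmp/%s.npz'%n))
def ray(f,u,v):
    R=cv2.Rodrigues(np.array(f['rvec'],float))[0];t=np.array(f['tvec'],float).ravel()
    d=R.T@np.array([(u-f['cx'])/f['fx'],(v-f['cy'])/f['fy'],1]);return -R.T@t,d
def at(f,u,v,z):
    c,d=ray(f,u,v);return c+d*(z-c[2])/d[2]
def proj(f,p):
    return cv2.projectPoints(np.array(p,float).reshape(-1,3),np.array(f['rvec'],float),np.array(f['tvec'],float),np.array([[f['fx'],0,f['cx']],[0,f['fy'],f['cy']],[0,0,1]],float),None)[0].reshape(-1,2)
E
python3 - <<'E'
from h import *
for n in('top','side'):
    f=grab(n,n+'1.png');print(n,ray(f,320,240),f['fx'])
print(robot.sense())
E
```

```text
top (array([ 441.85426272,  -94.2563214 , 1095.80090746]), array([ 0.09178486,  0.02794193, -0.99546853])) 436.5703337072426
side (array([  505.31023136, -1024.74131473,   985.20900774]), array([ 0.02916148,  0.74449254, -0.66701642])) 520.4903061071941
{'time_s': 0.1, 'joint_positions': array([ 9.31259830e-01,  1.04649008e-01,  9.65793067e-02,  1.56390002e+00,
       -1.08327684e-05,  1.35312018e+00]), 'qvel': array([ 0.00084165, -0.00146212,  0.00383509,  0.00121565,  0.00310384,
        0.00021769]), 'joint_efforts': array([ 7.22099998e-03, -5.58202922e+01,  5.04725254e+01,  1.28384048e-02,
       -2.00868640e-04,  5.81404834e-06]), 'tool_pos': array([245.48089223, 547.16975583, 230.61232671]), 'orientation': array([ 2.09990486e-04,  8.39481365e-01,  5.43388161e-01, -5.47855233e-04]), 'wrist_force': array([-1.43716881,  0.4808619 , -0.43973486]), 'moment': array([-0.00784164,  0.03067371, -0.01958332]), 'opening': 85.52990992689402}
```

View pics/top1.png

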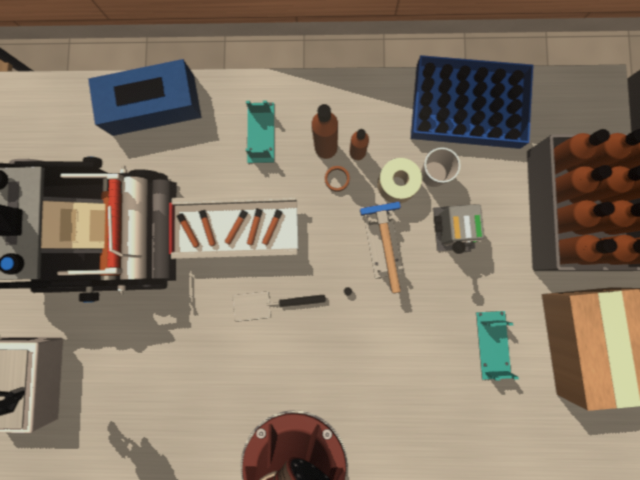

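View pics/side1.png

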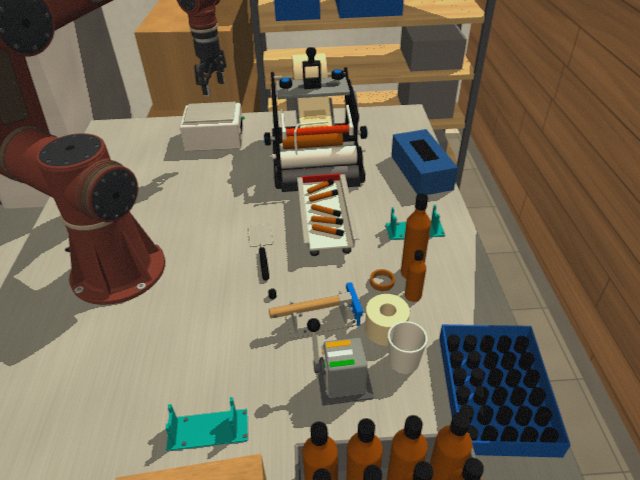

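Side/top views: the rake (top ~385,250) lies in the grey steel cradle. Look-alikes are the turquoise cradles at (261,132) and (494,346). The red stop is at (172,230), and the red roller at (112,230) is not it. The lever ball is at (459,247), and the spare cap at (348,291) and the caps in the box are also black. I'm taking the steel cradle with its rake, the stop at the tray end and the ball in front of the box. Next is a close crop plus measurements.

Run:
```python
from h import *
f=load('top');im=f['frame'];hsv=cv2.cvtColor(im,cv2.COLOR_BGR2HSV)
c=cv2.resize(im[185:305,160:500],None,fx=2.35,fy=2.35,interpolation=cv2.INTER_CUBIC);cv2.imwrite('pics/c1.png',c)
def mask(lo,hi,box):
    m=cv2.inRange(hsv,lo,hi);o=np.zeros_like(m);x0,y0,x1,y1=box;o[y0:y1,x0:x1]=m[y0:y1,x0:x1];return o
def rect(name,m,z,n=1,amin=15):
    cs=sorted(cv2.findContours(m,cv2.RETR_EXTERNAL,cv2.CHAIN_APPROX_NONE)[0],key=cv2.contourArea)[::-1][:n]
    for k in cs:
        if cv2.contourArea(k)<amin: continue
        p=np.array([at(f,u,v,z)[:2] for u,v in k[:,0]],np.float32)
        r=cv2.minAreaRect(p);print(name,z,np.round(r[0],1),np.round(r[1],1),round(r[2],1),'px',k[:,0].mean(0).round(1)); print('   corners',cv2.boxPoints(r).round(0).tolist())
rect('handle',mask((5,80,90),(25,255,255),(370,212,410,300)),73)
rect('head',mask((100,120,60),(125,255,255),(355,195,410,222)),67)
rect('tray45',mask((0,0,190),(180,40,255),(172,195,305,265)),45)
rect('tubes',mask((3,120,40),(18,255,255),(172,203,300,253)),54,6)
rect('blackcaps',mask((0,0,0),(180,255,50),(176,203,300,253)),54,6,4)
rect('redstop',mask((0,150,60),(8,255,255),(166,195,178,265)),67)
rect('ball',mask((0,0,0),(180,255,60),(440,235,475,262)),158)
rect('green',mask((45,120,60),(75,255,255),(440,200,490,240)),110)
rect('amber',mask((15,120,100),(30,255,255),(440,200,490,240)),110)
```

```text
handle 73 [ 495.6 -227.5] [165.3  22.2] 9.9 px [389.5 257.5]
   corners [[412.0, -231.0], [416.0, -253.0], [579.0, -224.0], [575.0, -202.0]]
head 67 [ 613.5 -208. ] [14.6 92.6] 9.8 px [380.2 207.7]
   corners [[598.0, -164.0], [614.0, -255.0], [629.0, -252.0], [613.0, -161.0]]
tray45 45 [563.5 153.5] [ 98.2 113.3] 0.0 px [233.5 229.9]
   corners [[514.0, 210.0], [514.0, 97.0], [613.0, 97.0], [613.0, 210.0]]
tubes 54 [555.5 251.7] [73.1 13. ] 29.7 px [189.3 232.8]
   corners [[521.0, 239.0], [527.0, 228.0], [590.0, 264.0], [584.0, 275.0]]
tubes 54 [561.1 206.5] [70.8 12.9] 19.0 px [207.9 230.5]
   corners [[526.0, 201.0], [530.0, 189.0], [597.0, 212.0], [592.0, 224.0]]
tubes 54 [562.4  54.7] [12.7 68.1] 66.3 px [270.2 230.2]
   corners [[529.0, 63.0], [591.0, 35.0], [596.0, 47.0], [534.0, 74.0]]
tubes 54 [563.   96.3] [12.7 68.7] 75.0 px [253.2 230. ]
   corners [[528.0, 99.0], [595.0, 81.0], [598.0, 94.0], [531.0, 111.0]]
tubes 54 [562.9 142.8] [12.7 68. ] 61.7 px [234.1 229.5]
   corners [[530.0, 153.0], [590.0, 121.0], [596.0, 132.0], [536.0, 165.0]]
blackcaps 54 [593.9 273.9] [11.3  9.7] 28.1 px [180.7 216.9]
   corners [[587.0, 276.0], [591.0, 267.0], [601.0, 272.0], [597.0, 281.0]]
blackcaps 54 [602.7 220.5] [11.   8.4] 19.9 px [202.8 213.6]
   corners [[596.0, 223.0], [599.0, 215.0], [609.0, 218.0], [606.0, 226.0]]
redstop 67 [566.2 293.2] [120.8   7.3] 2.2 px [170.4 227.8]
   corners [[506.0, 295.0], [506.0, 287.0], [627.0, 292.0], [626.0, 299.0]]
ball 158 [ 514.4 -363.8] [27.7 23.6] 90.0 px [458.8 246.7]
   corners [[503.0, -378.0], [526.0, -378.0], [526.0, -350.0], [503.0, -350.0]]
green 110 [ 565.6 -422.1] [43.7  8.2] 4.3 px [477.7 225.5]
   corners [[544.0, -420.0], [544.0, -428.0], [588.0, -425.0], [587.0, -416.0]]
amber 110 [ 561.2 -374.3] [48.3 11.2] 3.9 px [456.3 227. ]
   corners [[537.0, -370.0], [538.0, -382.0], [586.0, -378.0], [585.0, -367.0]]
```

View pics/c1.png

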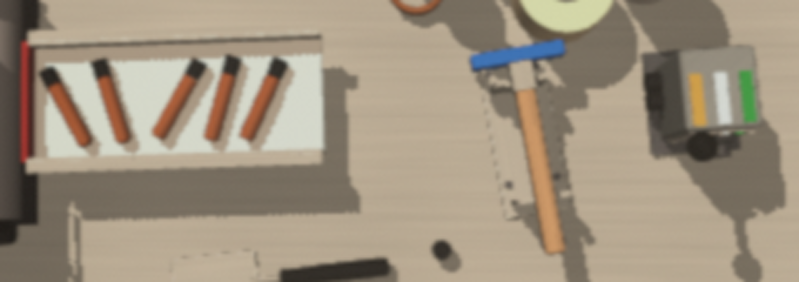

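The crop shows the rake in the grey cradle (head 380,208; handle end 397,292), five tubes on the tray, the red stop at the left end, and the ball in front of the marked box. The handle end and the head give the same rake_mid, about (532,-222) with yaw 9.9°. The tray length of 300 mm also checks out.

```bash
cat >> h.py <<'E'
def plan(N,x,y,z,jaw,g,start=None):
    """rows from the sensed pose (or start) to a TCP target, jaw angle in deg; prints rounded rows, returns end pose"""
    if start is None:
        s=robot.sense();from scipy.spatial.transform import Rotation as Ro
        q=s['orientation'];X=Ro.from_quat([q[1],q[2],q[3],q[0]]).as_matrix()
        start=[*s['tool_pos'],np.degrees(np.arctan2(X[1,0],X[0,0]))]
        print('now',s['time_s'],np.round(start,1),'tilt',np.round(X[:,2],3),'F',np.round(s['wrist_force'],1),'open',round(s['opening'],1))
    p=np.array(start[:3],float);a=np.radians(start[3]);T=np.array([x,y,z],float)
    dj=(np.radians(jaw)-a+np.pi)%(2*np.pi)-np.pi;out=[]
    for i in range(N):
        d=(T-p)/(N-i);l=np.round([d@[np.cos(a),np.sin(a),0],d@[np.sin(a),-np.cos(a),0],-d[2]])/1000
        r=round(-dj/N,3);out.append([g,*map(float,l),r])
        p=p+1000*(l[0]*np.array([np.cos(a),np.sin(a),0])+l[1]*np.array([np.sin(a),-np.cos(a),0])-l[2]*np.array([0,0,1]));a-=r
    for i in range(0,N,5): print(sum(out[i:i+5],[]))
    e=[*p,np.degrees(a)];print('end',np.round(e,1));return e
E
python3 - <<'E'
from h import *
e=plan(5,255,310,231,65.9,-0.2)
plan(15,532,-222,220,99.9,-0.2,e)
E
```

```text
now 0.1 [245.5 547.2 230.6  65.8] tilt [-0.001 -0.001 -1.   ] F [-1.4  0.5 -0.4] open 85.5
[-0.2, -0.042, 0.021, -0.0, np.float64(-0.0), -0.2, -0.043, 0.021, -0.0, np.float64(-0.0), -0.2, -0.042, 0.021, -0.0, np.float64(-0.0), -0.2, -0.043, 0.021, -0.0, np.float64(-0.0), -0.2, -0.042, 0.022, -0.0, np.float64(-0.0)]
end [255.4 310.4 230.6  65.8]
[-0.2, -0.025, 0.031, 0.001, np.float64(-0.04), -0.2, -0.026, 0.03, 0.001, np.float64(-0.04), -0.2, -0.027, 0.029, 0.001, np.float64(-0.04), -0.2, -0.028, 0.028, 0.001, np.float64(-0.04), -0.2, -0.03, 0.027, 0.001, np.float64(-0.04)]
[-0.2, -0.031, 0.026, 0.001, np.float64(-0.04), -0.2, -0.032, 0.025, 0.001, np.float64(-0.04), -0.2, -0.032, 0.023, 0.0, np.float64(-0.04), -0.2, -0.033, 0.022, 0.001, np.float64(-0.04), -0.2, -0.034, 0.021, 0.0, np.float64(-0.04)]
[-0.2, -0.035, 0.019, 0.001, np.float64(-0.04), -0.2, -0.036, 0.018, 0.0, np.float64(-0.04), -0.2, -0.037, 0.016, 0.001, np.float64(-0.04), -0.2, -0.037, 0.015, 0.0, np.float64(-0.04), -0.2, -0.038, 0.014, 0.001, np.float64(-0.04)]
end [ 532.2 -222.   219.6  100.2]
```

Emit:
{"api": "arm_command", "payload": {"rows": [-0.2,-0.042,0.021,0,0,-0.2,-0.043,0.021,0,0,-0.2,-0.042,0.021,0,0,-0.2,-0.043,0.021,0,0,-0.2,-0.042,0.022,0,0]}}

```text
time_s: 0.6
tool_pos: [254.9, 309.0, 230.8]
orientation: [0.0, 0.839, 0.544, -0.0]
wrist_force: [1.2, -1.6, 1.1]
opening: 51.5
```

Emit:
{"api": "arm_command", "payload": {"rows": [-0.2,-0.025,0.031,0.001,-0.04,-0.2,-0.026,0.03,0.001,-0.04,-0.2,-0.027,0.029,0.001,-0.04,-0.2,-0.028,0.028,0.001,-0.04,-0.2,-0.03,0.027,0.001,-0.04]}}

```text
time_s: 1.1
tool_pos: [347.1, 132.1, 226.2]
orientation: [0.0, 0.78, 0.625, 0.0]
wrist_force: [1.1, 0.7, 0.6]
opening: 51.5
```

Emit:
{"api": "arm_command", "payload": {"rows": [-0.2,-0.031,0.026,0.001,-0.04,-0.2,-0.032,0.025,0.001,-0.04,-0.2,-0.032,0.023,0.0,-0.04,-0.2,-0.033,0.022,0.001,-0.04,-0.2,-0.034,0.021,0.0,-0.04]}}

```text
time_s: 1.6
tool_pos: [440.1, -45.2, 223.0]
orientation: [-0.0, 0.714, 0.7, 0.0]
wrist_force: [0.4, 0.8, -0.1]
opening: 51.3
```

Emit:
{"api": "arm_command", "payload": {"rows": [-0.2,-0.035,0.019,0.001,-0.04,-0.2,-0.036,0.018,0.0,-0.04,-0.2,-0.037,0.016,0.001,-0.04,-0.2,-0.037,0.015,0.0,-0.04,-0.2,-0.038,0.014,0.001,-0.04]}}

```text
time_s: 2.1
tool_pos: [532.8, -223.2, 219.9]
orientation: [-0.0, 0.641, 0.768, 0.0]
wrist_force: [0.4, -0.4, -0.2]
opening: 51.3
```

Run:
```python
from h import *
f=grab('wrist','w1.png')
print(robot.sense()['tool_pos'],robot.sense()['time_s'])
print(proj(f,[[532,-222,73],[613.5,-208,67],[414,-242,73]]), ray(f,320,240))
```

```text
[ 534.27274215 -228.02709424  217.40208766] 2.15
[[320.40415192 220.79708747]
 [319.25896262 311.32753064]
 [322.76851916  55.10312086]] (array([ 462.76796465, -236.45642505,  360.93378832]), array([ 0.28250692,  0.0565823 , -0.95761642]))
```

View pics/w1.png

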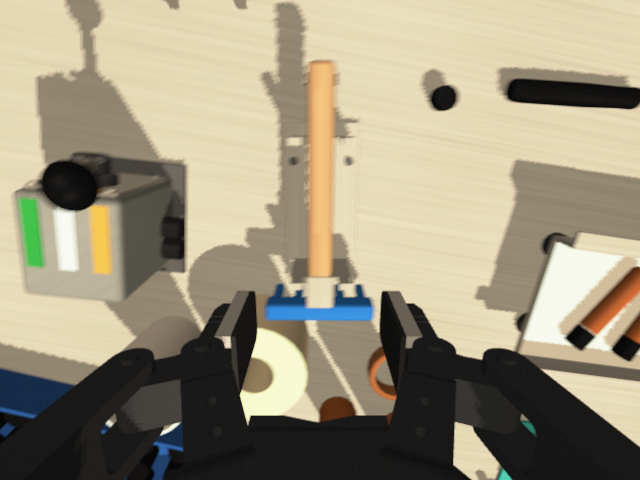

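The wrist view shows the handle from (320,62) to (320,290), lying on my projected points, so the rake fix holds. The ball is at (70,185). I'm descending and gripping.

Emit:
{"api": "arm_command", "payload": {"rows": [-0.2,0,0,0.045,0,-0.2,0,0,0.045,0,-0.2,0,0,0.045,0,-0.2,0,0,0.035,0,-0.2,0,0,0.006,0], "newtons": 80}}

```text
time_s: 2.65
tool_pos: [529.3, -219.5, 39.1]
orientation: [-0.004, 0.641, 0.767, -0.0]
wrist_force: [-0.4, -0.1, -0.3]
opening: 51.3
```

Emit:
{"api": "arm_command", "payload": {"rows": [-0.2,0,0,0,0,1,0,0,0,0,1,0,0,0,0,1,0,0,0,0,1,0,0,0,0]}}

```text
time_s: 3.15
tool_pos: [533.9, -222.7, 47.0]
orientation: [0.002, 0.641, 0.767, 0.0]
wrist_force: [-0.2, 0.4, 6.6]
opening: 18.8
```

Emit:
{"api": "arm_command", "payload": {"rows": [1,0,0,0,0,1,0,0,-0.01,0,1,0,0,-0.02,0,1,0,0,-0.03,0,1,0,0,-0.04,0]}}

```text
time_s: 3.65
tool_pos: [531.7, -221.2, 145.1]
orientation: [-0.001, 0.641, 0.767, -0.0]
wrist_force: [1.0, -0.5, -1.6]
opening: 18.5
```

Run:
```python
from h import *
s=robot.sense();print(s['tool_pos'],s['opening'],s['wrist_force'],s['moment'])
f=grab('side','s2.png');cv2.imwrite('pics/s2c.png',cv2.resize(f['frame'][150:400,180:430],None,fx=2.4,fy=2.4))
f=load('top');
for u,v in [(171.5,199),(296,203.0),(171.5,257.5),(297,253)]: print(at(f,u,v,67))
```

```text
[ 531.66011178 -221.15342911  145.1405155 ] 18.512327251964425 [ 1.00986644 -0.46412143 -1.64513188] [-0.03925449 -0.03359189 -0.0144821 ]
[636.14509788 293.5215545   67.        ]
[625.60067341  -7.72302134  67.        ]
[494.92364594 288.10156069  67.        ]
[505.86596635 -11.07517963  67.        ]
```

View pics/s2c.png

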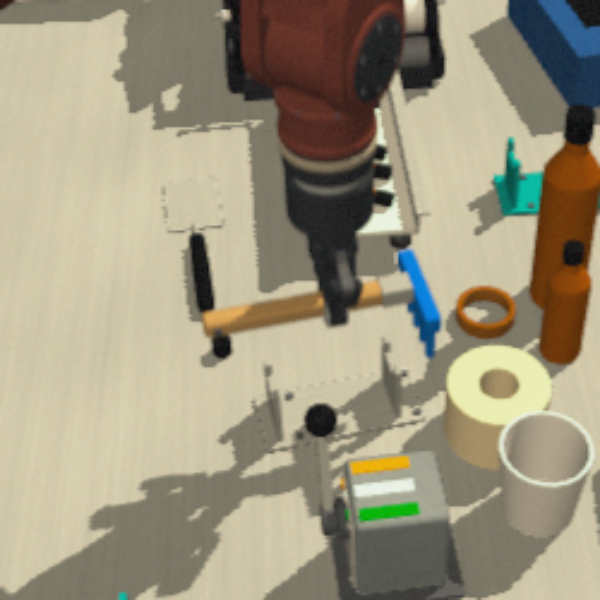

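The side crop shows the rake lifted level in the gripper at crop (330,310), with the grey cradle empty below. Next I refine the tray yaw and plan the carry.

Run:
```python
from h import *
f=load('top') if 0 else grab('top')
im=cv2.imread('pics/top1.png');hsv=cv2.cvtColor(im,cv2.COLOR_BGR2HSV);g=im.astype(int)
w=(hsv[...,1]<40)&(hsv[...,2]>190)
P=[];
for u in range(185,292,4):
    v=np.where(w[235:262,u])[0]
    P.append(at(f,u,235+v.max()+.5,45)[:2])
P=np.array(P);k=np.polyfit(P[:,1],P[:,0],1);print('lower floor edge x=%.4f*y+%.1f'%tuple(k), np.round(P[:,0]-np.polyval(k,P[:,1]),1))
E_=[]
for v in range(212,250,3):
    u=np.where(w[v,230:310])[0].max()+230.5;E_.append(at(f,u,v,45)[:2])
E_=np.array(E_);print('open end',np.polyfit(E_[:,0],E_[:,1],1),E_.mean(0))
R=(hsv[...,0]<8)&(hsv[...,1]>150)&(hsv[...,2]>60)
S=np.array([at(f,170+np.where(R[v,170:180])[0].max()+.5,v,67)[:2] for v in range(206,254,2) if R[v,170:180].any()])
print('stop inner edge',np.polyfit(S[:,0],S[:,1],1),S.mean(0))
```

```text
Traceback (most recent call last):
ValueError: zero-size array to reduction operation maximum which has no identity
```

Run:
```python
from h import *
f=load('top')
im=cv2.imread('pics/top1.png');hsv=cv2.cvtColor(im,cv2.COLOR_BGR2HSV)
print(hsv[235:262:2,200].tolist())
w=(hsv[...,1]<35)&(hsv[...,2]>170)
P=[]
for u in range(185,292,4):
    v=np.where(w[235:262,u])[0]
    if len(v): P.append(at(f,u,235+v.max()+.5,45)[:2])
P=np.array(P)
if len(P)>4: k=np.polyfit(P[:,1],P[:,0],1);print('lower floor edge x=%.4f*y+%.1f'%tuple(k), np.round(P[:,0]-np.polyval(k,P[:,1]),1))
E_=[]
for v in range(212,250,3):
    u=np.where(w[v,230:310])[0]
    if len(u): E_.append(at(f,u.max()+230.5,v,45)[:2])
E_=np.array(E_);print('open end',np.polyfit(E_[:,0],E_[:,1],1),E_.mean(0))
R=(hsv[...,0]<8)&(hsv[...,1]>150)&(hsv[...,2]>60)
S=np.array([at(f,170+np.where(R[v,170:180])[0].max()+.5,v,67)[:2] for v in range(206,254,2) if R[v,170:180].any()])
print('stop inner edge',np.polyfit(S[:,0],S[:,1],1),S.mean(0))
```

```text
[[34, 17, 214], [36, 18, 215], [36, 18, 213], [30, 19, 204], [19, 42, 171], [16, 55, 161], [17, 57, 166], [17, 56, 167], [17, 51, 180], [18, 51, 189], [18, 52, 187], [18, 52, 158], [18, 52, 117], [18, 51, 116]]
lower floor edge x=-0.0004*y+516.5 [-5.7 -5.7 -5.7 28.5 11.4 -3.2 -3.2 -3.2 -3.2 -3.2 -3.2 -3.2 -3.2 -0.8
 -0.8 -0.8 -0.8 -0.8 -0.8 -0.8  1.7  1.7  1.7  1.7  1.7]
open end [  0.02989714 -25.031442  ] [563.19633193  -8.19348134]
stop inner edge [2.36504976e-02 2.75284261e+02] [563.33179578 288.60733823]
```

Run:
```python
from h import *
e=plan(15,578.6,-107,146,181.6,1)
plan(5,578.6,-107,84,181.6,1,e)
```

```text
now 3.75 [ 535.2 -223.6  151.8  100.2] tilt [ 0.008 -0.006 -1.   ] F [ 0.6 -0.2 -0.6] open 19.0
[1, 0.007, 0.004, 0.0, np.float64(-0.095), 1, 0.007, 0.005, 0.0, np.float64(-0.095), 1, 0.006, 0.006, 0.0, np.float64(-0.095), 1, 0.006, 0.006, 0.0, np.float64(-0.095), 1, 0.005, 0.007, 0.001, np.float64(-0.095)]
[1, 0.004, 0.007, 0.0, np.float64(-0.095), 1, 0.004, 0.007, 0.001, np.float64(-0.095), 1, 0.003, 0.008, 0.0, np.float64(-0.095), 1, 0.002, 0.008, 0.001, np.float64(-0.095), 1, 0.002, 0.008, 0.0, np.float64(-0.095)]
[1, 0.001, 0.008, 0.001, np.float64(-0.095), 1, -0.0, 0.008, 0.0, np.float64(-0.095), 1, -0.001, 0.008, 0.001, np.float64(-0.095), 1, -0.002, 0.008, 0.0, np.float64(-0.095), 1, -0.002, 0.008, 0.001, np.float64(-0.095)]
end [ 578.2 -107.4  145.8  181.9]
[1, -0.0, 0.0, 0.012, np.float64(0.001), 1, -0.0, 0.0, 0.012, np.float64(0.001), 1, -0.0, 0.0, 0.013, np.float64(0.001), 1, -0.0, 0.0, 0.012, np.float64(0.001), 1, -0.0, 0.0, 0.013, np.float64(0.001)]
end [ 578.2 -107.4   83.8  181.6]
```

Emit:
{"api": "arm_command", "payload": {"rows": [1,0.007,0.004,0,-0.095,1,0.007,0.005,0,-0.095,1,0.006,0.006,0,-0.095,1,0.006,0.006,0,-0.095,1,0.005,0.007,0,-0.095]}}

```text
time_s: 4.25
tool_pos: [547.7, -182.0, 145.1]
orientation: [0.0, 0.441, 0.897, -0.0]
wrist_force: [0.5, -0.1, -1.2]
opening: 18.6
```

Emit:
{"api": "arm_command", "payload": {"rows": [1,0.004,0.007,0,-0.095,1,0.004,0.007,0,-0.095,1,0.003,0.008,0,-0.095,1,0.002,0.008,0,-0.095,1,0.002,0.008,0,-0.095]}}

```text
time_s: 4.75
tool_pos: [561.8, -143.4, 145.0]
orientation: [0.0, 0.218, 0.976, -0.0]
wrist_force: [-0.0, -0.9, -0.7]
opening: 18.6
```

Emit:
{"api": "arm_command", "payload": {"rows": [1,0.001,0.008,0,-0.095,1,0,0.008,0,-0.095,1,-0.001,0.008,0,-0.095,1,-0.002,0.008,0,-0.095,1,-0.002,0.004,0,-0.09]}}

```text
time_s: 5.25
tool_pos: [575.6, -108.9, 145.1]
orientation: [0.0, -0.016, 1.0, -0.0]
wrist_force: [-0.6, 0.9, -0.3]
opening: 18.6
```

Emit:
{"api": "arm_command", "payload": {"rows": [1,0,0,0,0,1,0,0,0,0,1,0,0,0,0]}}

```text
time_s: 5.55
tool_pos: [575.2, -109.8, 144.6]
orientation: [0.0, -0.013, 1.0, -0.0]
wrist_force: [-0.5, -1.0, -0.7]
opening: 18.6
```

Run:
```python
from h import *
plan(5,578.6,-107,84,181.6,1)
f=grab('top','t3.png');c=f['frame'][180:290,160:420];cv2.imwrite('pics/t3c.png',cv2.resize(c,None,fx=3,fy=3,interpolation=cv2.INTER_CUBIC))
hsv=cv2.cvtColor(f['frame'],cv2.COLOR_BGR2HSV);m=cv2.inRange(hsv,(100,120,60),(125,255,255));m[:190]=0;m[270:]=0;m[:,:270]=0;m[:,420:]=0
k=max(cv2.findContours(m,0,1)[0],key=cv2.contourArea)
z=robot.sense()['tool_pos'][2]+19.5+3
r=cv2.minAreaRect(np.array([at(f,u,v,z)[:2] for u,v in k[:,0]],np.float32));print('head',r,z)
```

```text
now 5.55 [ 575.2 -109.8  144.6 -178.6] tilt [ 0. -0. -1.] F [-0.5 -1.  -0.7] open 18.6
[1, -0.001, 0.001, 0.012, np.float64(-0.001), 1, -0.001, 0.0, 0.012, np.float64(-0.001), 1, -0.0, 0.001, 0.012, np.float64(-0.001), 1, -0.001, 0.0, 0.012, np.float64(-0.001), 1, -0.0, 0.001, 0.013, np.float64(-0.001)]
end [ 578.1 -106.7   83.6 -178.3]Traceback (most recent call last):
  File "<stdin>", line 5, in <module>
ValueError: max() iterable argument is empty
```

View pics/t3c.png

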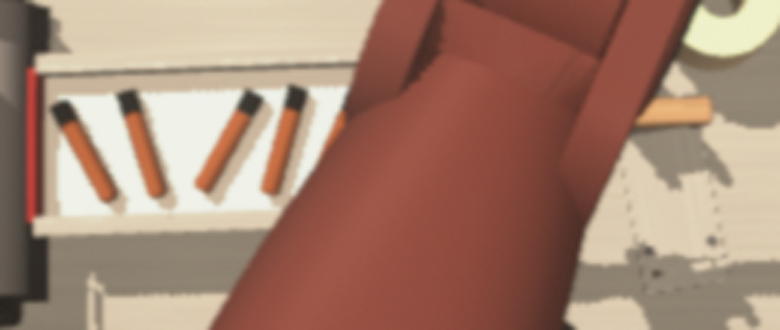

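The top crop shows the handle in line with the tray (710,110 at its rear) and the tubes undisturbed. The arm hides the head, so I'll check with the wrist camera after lowering.

Emit:
{"api": "arm_command", "payload": {"rows": [1,-0.001,0,0.015,0,1,-0.001,0,0.015,0,1,-0.001,0,0.015,0,1,0,0,0.01,0,1,0,0,0.006,0]}}

```text
time_s: 6.1
tool_pos: [577.4, -109.0, 81.3]
orientation: [-0.001, -0.014, 1.0, 0.0]
wrist_force: [-0.5, 0.2, -1.4]
opening: 18.4
```

Emit:
{"api": "arm_command", "payload": {"rows": [1,0,0,0,0,1,0,0,0,0]}}

```text
time_s: 6.3
tool_pos: [578.5, -109.5, 83.6]
orientation: [0.0, -0.014, 1.0, -0.0]
wrist_force: [0.1, -0.3, -0.3]
opening: 18.7
```

Run:
```python
from h import *
s=robot.sense();print(s['tool_pos'],s['wrist_force'])
f=grab('wrist','w2.png');f=grab('side','s3.png')
a=load('wrist')['frame'][:,::1];b=f['frame'][150:300,260:400]
cv2.imwrite('pics/m3.png',np.hstack([cv2.resize(a,(440,330)),cv2.resize(b,(352,330))]))
```

```text
[ 578.45821462 -109.47458332   83.6255668 ] [ 0.13248777 -0.28458205 -0.26836403]
```

View pics/m3.png

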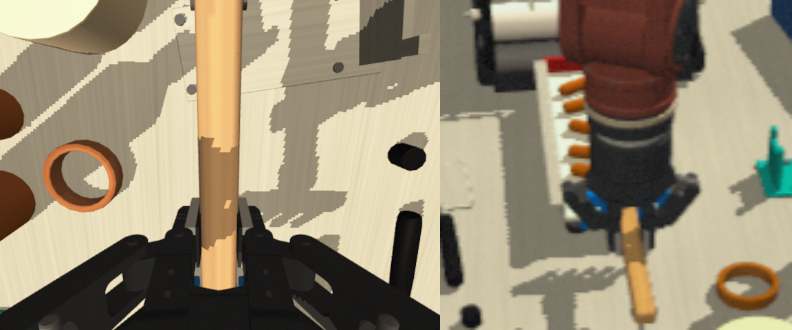

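Wrist and side views show the handle held straight, the head at the tray mouth and the tubes at side (575,85) to (580,170). I'm combing in slowly.

Emit:
{"api": "arm_command", "payload": {"rows": [1,0,0.006,0,0,1,0,0.008,0,0,1,0,0.008,0,0,1,0,0.008,0,0,1,0,0.006,0,0]}}

```text
time_s: 6.9
tool_pos: [577.2, -72.3, 83.4]
orientation: [0.0, -0.014, 1.0, 0.0]
wrist_force: [-0.1, -0.1, -1.2]
opening: 18.5
```

Emit:
{"api": "arm_command", "payload": {"rows": [1,0,0.004,0,0,1,0,0.004,0,0,1,0,0.004,0,0,1,0,0.004,0,0,1,0,0.004,0,0]}}

```text
time_s: 7.4
tool_pos: [576.7, -53.2, 83.3]
orientation: [0.0, -0.014, 1.0, 0.0]
wrist_force: [0.2, -0.0, -0.6]
opening: 18.7
```

Emit:
{"api": "arm_command", "payload": {"rows": [1,0,0.004,0,0,1,0,0.004,0,0,1,0,0.004,0,0,1,0,0.004,0,0,1,0,0.004,0,0]}}

```text
time_s: 7.9
tool_pos: [576.2, -33.1, 83.3]
orientation: [0.0, -0.014, 1.0, 0.0]
wrist_force: [0.2, -0.5, 0.6]
opening: 18.8
```

Emit:
{"api": "arm_command", "payload": {"rows": [1,0,0.004,0,0,1,0,0.004,0,0,1,0,0.004,0,0,1,0,0.004,0,0,1,0,0.004,0,0]}}

```text
time_s: 8.4
tool_pos: [575.6, -13.1, 83.3]
orientation: [0.0, -0.014, 1.0, 0.0]
wrist_force: [0.0, -1.0, -0.8]
opening: 18.4
```

Emit:
{"api": "arm_command", "payload": {"rows": [1,0,0.004,0,0,1,0,0.004,0,0,1,0,0.004,0,0,1,0,0.004,0,0,1,0,0.004,0,0]}}

```text
time_s: 8.9
tool_pos: [575.1, 6.9, 83.3]
orientation: [0.0, -0.014, 1.0, 0.0]
wrist_force: [-0.2, 0.4, -0.7]
opening: 18.7
```

Run:
```python
from h import *
s=robot.sense();print(s['time_s'],s['tool_pos'],s['wrist_force'])
f=grab('side','s4.png');f2=grab('top','t4.png')
b=f['frame'][150:270,270:390];c=f2['frame'][190:270,160:320]
cv2.imwrite('pics/m4.png',np.hstack([cv2.resize(b,(380,380)),cv2.resize(c,(420,210)).__class__(0) if 0 else cv2.copyMakeBorder(cv2.resize(c,(420,210)),0,170,0,0,0)]))
```

```text
8.9 [575.0571563    6.90338945  83.30071688] [-0.24695245  0.42649689 -0.67095652]
```

View pics/m4.png

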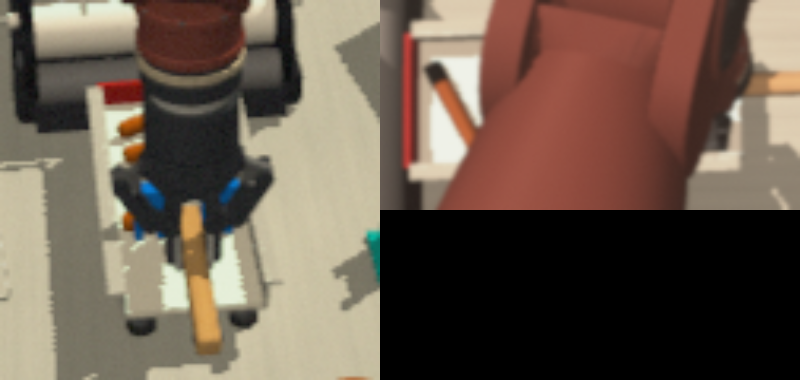

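The side view shows the head (blue) behind the tubes inside the tray, and the top view shows tube 1 still at its place. Continuing.

Emit:
{"api": "arm_command", "payload": {"rows": [1,0,0.004,0,0,1,0,0.004,0,0,1,0,0.004,0,0,1,0,0.004,0,0,1,0,0.004,0,0]}}

```text
time_s: 9.5
tool_pos: [574.5, 26.9, 83.3]
orientation: [0.0, -0.014, 1.0, 0.0]
wrist_force: [-0.1, 0.0, -0.2]
opening: 18.7
```

Emit:
{"api": "arm_command", "payload": {"rows": [1,0,0.004,0,0,1,0,0.004,0,0,1,0,0.004,0,0,1,0,0.004,0,0,1,0,0.004,0,0]}}

```text
time_s: 10.0
tool_pos: [574.0, 46.9, 83.3]
orientation: [0.0, -0.014, 1.0, 0.0]
wrist_force: [-0.4, -0.0, -0.7]
opening: 18.5
```

Emit:
{"api": "arm_command", "payload": {"rows": [1,0,0.004,0,0,1,0,0.004,0,0,1,0,0.003,0,0,1,0,0.003,0,0,1,0,0.003,0,0]}}

```text
time_s: 10.5
tool_pos: [573.5, 63.8, 83.3]
orientation: [0.0, -0.014, 1.0, 0.0]
wrist_force: [-0.3, 0.3, 0.1]
opening: 18.8
```

Emit:
{"api": "arm_command", "payload": {"rows": [1,0,0.003,0,0,1,0,0.003,0,0,1,0,0.003,0,0,1,0,0.003,0,0,1,0,0.003,0,0]}}

```text
time_s: 11.0
tool_pos: [573.1, 78.8, 83.3]
orientation: [0.0, -0.014, 1.0, 0.0]
wrist_force: [-0.8, -0.7, -0.4]
opening: 18.3
```

Emit:
{"api": "arm_command", "payload": {"rows": [1,0,0.003,0,0,1,0,0.003,0,0,1,0,0.002,0,0,1,0,0.002,0,0,1,0,0.002,0,0]}}

```text
time_s: 11.5
tool_pos: [572.8, 90.7, 83.3]
orientation: [0.0, -0.014, 1.0, 0.0]
wrist_force: [0.2, -0.4, -1.2]
opening: 18.7
```

Emit:
{"api": "arm_command", "payload": {"rows": [1,0,0.002,0,0,1,0,0.002,0,0,1,0,0.002,0,0,1,0,0.002,0,0,1,0,0.002,0,0]}}

```text
time_s: 12.0
tool_pos: [572.5, 100.7, 83.3]
orientation: [0.0, -0.014, 1.0, 0.0]
wrist_force: [0.1, -0.1, -0.7]
opening: 18.1
```

Run:
```python
from h import *
s=robot.sense();print(s['time_s'],s['tool_pos'],s['wrist_force'],s['moment'])
f=grab('side','s5.png');f2=grab('top','t5.png')
b=f['frame'][150:270,270:390];c=f2['frame'][190:270,160:320]
cv2.imwrite('pics/m5.png',np.hstack([cv2.resize(b,(380,380)),cv2.copyMakeBorder(cv2.resize(c,(420,210)),0,170,0,0,0)]))
```

```text
12.0 [572.52620942 100.69722091  83.31693522] [ 0.08227409 -0.11958439 -0.72788682] [-0.20721464  0.02161902  0.01077402]
```

View pics/m5.png

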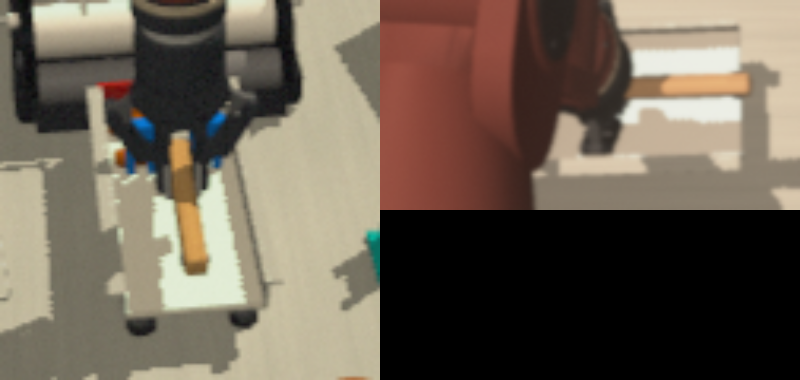

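Nothing looks stacked and no tubes are left behind the head. The forces are near zero, so I'm closing the last few mm slowly.

Emit:
{"api": "arm_command", "payload": {"rows": [1,0,0.001,0,0,1,0,0.001,0,0,1,0,0.001,0,0,1,0,0.001,0,0,1,0,0.001,0,0]}}

```text
time_s: 12.6
tool_pos: [572.4, 105.6, 83.3]
orientation: [0.0, -0.014, 1.0, 0.0]
wrist_force: [-0.1, -1.0, -0.4]
opening: 18.7
```

```bash
python3 -c "
from h import *
s=robot.sense();print(s['tool_pos'],s['wrist_force'],s['moment'])"
```

```text
[572.39946322 105.60137939  83.32985177] [-0.0685612  -1.02990521 -0.43621031] [-0.16735504 -0.00167898  0.01678033]
```

Emit:
{"api": "arm_command", "payload": {"rows": [1,0,0.001,0,0,1,0,0.001,0,0,1,0,0.001,0,0,1,0,0.001,0,0,1,0,0,0,0]}}

```text
time_s: 13.1
tool_pos: [572.2, 109.7, 83.3]
orientation: [-0.0, -0.014, 1.0, 0.0]
wrist_force: [0.3, -0.3, -0.1]
opening: 18.6
```

```bash
python3 -c "
from h import *
s=robot.sense();print(s['tool_pos'],s['wrist_force'],s['moment'])"
```

```text
[572.20855492 109.72518995  83.26107086] [ 0.33205261 -0.27771253 -0.10517851] [-0.06450087  0.00374934 -0.02150591]
```

Emit:
{"api": "arm_command", "payload": {"rows": [1,0,0.001,0,0,1,0,0,0,0,1,0,-0.002,0,0,1,0,-0.006,0,0,1,0,-0.012,0,0]}}

```text
time_s: 13.6
tool_pos: [572.7, 90.3, 83.3]
orientation: [-0.0, -0.014, 1.0, 0.0]
wrist_force: [-0.2, -0.7, -0.7]
opening: 18.7
```

Emit:
{"api": "arm_command", "payload": {"rows": [1,0,-0.015,-0.01,0,1,0,-0.02,-0.02,0,1,0,-0.03,-0.02,0,1,0,-0.04,-0.01,0,1,0,-0.04,0,0]}}

```text
time_s: 14.1
tool_pos: [577.7, -57.3, 146.5]
orientation: [0.002, -0.014, 1.0, -0.001]
wrist_force: [0.8, -0.4, -0.6]
opening: 18.8
```

Emit:
{"api": "arm_command", "payload": {"rows": [1,0,-0.03,0,0,1,0,-0.015,0,0,1,0,-0.005,0,0]}}

```text
time_s: 14.4
tool_pos: [578.0, -106.6, 143.8]
orientation: [0.0, -0.012, 1.0, -0.0]
wrist_force: [-0.4, 1.2, -1.1]
opening: 19.0
```

Run:
```python
from h import *
s=robot.sense();print(s['time_s'],s['tool_pos'],s['wrist_force'],s['moment'])
f=grab('side','s6.png');f2=grab('top','t6.png')
b=f['frame'][160:240,280:360];c=f2['frame'][190:270,160:260]
cv2.imwrite('pics/m6.png',np.hstack([cv2.resize(b,(400,400),interpolation=2),cv2.copyMakeBorder(cv2.resize(c,(400,320),interpolation=2),0,80,0,0,0)]))
```

```text
14.4 [ 577.97394652 -106.56184731  143.81179424] [-0.35386342  1.21930346 -1.1036355 ] [-0.01993626  0.00635534 -0.01819054]
```

View pics/m6.png

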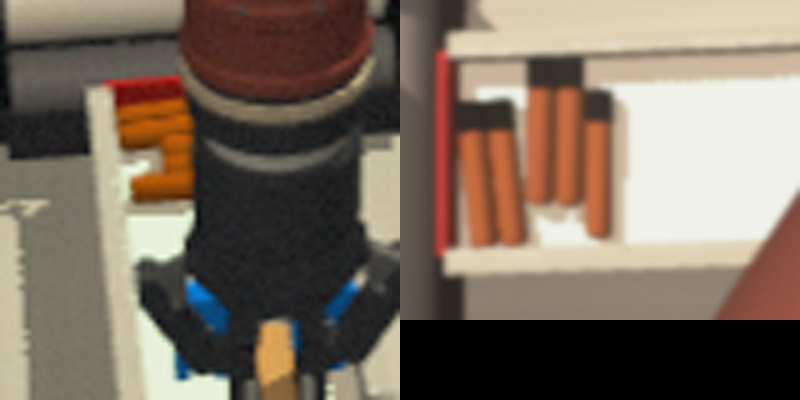

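The row is nearly closed, but tubes 1 and 2 (crop 490,185) are still slightly skewed, so I'm measuring the residual.

```bash
cat > tubes.py <<'E'
from h import *
def tubes(f):
    im=f['frame'];hsv=cv2.cvtColor(im,cv2.COLOR_BGR2HSV)
    m=cv2.inRange(hsv,(3,110,60),(18,255,255));z=np.zeros_like(m);z[200:256,173:230]=m[200:256,173:230]
    z=cv2.resize(z,None,fx=4,fy=4,interpolation=cv2.INTER_LINEAR);z=(z>150).astype(np.uint8)
    z=cv2.erode(z,np.ones((1,7),np.uint8))
    for k in cv2.findContours(z,0,1)[0]:
        if cv2.contourArea(k)<300: continue
        p=np.array([at(f,(u+.5)/4-.5,(v+.5)/4-.5,54)[:2] for u,v in k[:,0]],np.float32)
        vx,vy,x0,y0=cv2.fitLine(p,2,0,.01,.01).ravel();
        if vx<0: vx,vy=-vx,-vy
        ly=(y0-288.7)-.028*(x0-567.5)
        r=cv2.minAreaRect(p);print('ctr',round(float(x0),1),round(float(y0),1),'l.y',round(float(ly),1),'ang',round(float(np.arctan2(vy,vx)-.028),3),np.round(r[1],0))
E
python3 -c "
from tubes import *
tubes(load('top'))"
```

```text
ctr 557.9 242.5 l.y -46.0 ang -1.377 [96. 94.]
```

```bash
sed -i 's/np.ones((1,7)/np.ones((1,17)/; s/(z>150)/(z>200)/' tubes.py
python3 - <<'E'
from tubes import *
f=load('top');tubes(f)
h=cv2.cvtColor(f['frame'],cv2.COLOR_BGR2HSV)
for v in (228,238): print(h[v,172:215,1].tolist(),h[v,172:215,2].tolist())
E
```

```text
ctr 557.5 242.2 l.y -46.2 ang -1.218 [93. 86.]
[156, 136, 141, 163, 173, 174, 173, 171, 168, 161, 168, 172, 173, 172, 171, 168, 149, 95, 80, 109, 154, 172, 172, 170, 164, 153, 157, 167, 171, 171, 170, 164, 157, 153, 163, 169, 170, 170, 168, 159, 113, 69, 58] [108, 86, 112, 158, 189, 199, 193, 173, 146, 128, 149, 182, 197, 197, 185, 162, 137, 140, 173, 189, 195, 197, 193, 176, 151, 125, 127, 166, 194, 197, 185, 163, 135, 125, 158, 189, 201, 195, 178, 151, 138, 170, 197]
[156, 122, 92, 93, 124, 162, 174, 174, 172, 166, 160, 166, 172, 174, 174, 172, 169, 157, 139, 158, 169, 174, 172, 169, 162, 155, 158, 168, 170, 173, 169, 163, 155, 152, 164, 170, 170, 170, 166, 156, 107, 66, 58] [108, 92, 125, 165, 185, 195, 199, 192, 172, 144, 123, 138, 175, 195, 196, 182, 160, 133, 130, 163, 190, 194, 187, 167, 142, 122, 137, 172, 193, 192, 178, 155, 128, 124, 160, 191, 200, 192, 171, 142, 131, 169, 198]
```

```bash
cat > tubes.py <<'E'
from h import *
from scipy.signal import find_peaks
def tubes(f):
    hsv=cv2.cvtColor(f['frame'],cv2.COLOR_BGR2HSV);L=[]
    for v in range(222,238):
        s=cv2.GaussianBlur(hsv[v:v+1,172:232,2].astype(np.float32),(5,1),1)[0];s2=hsv[v,172:232,1]
        pk=[p for p in find_peaks(s,prominence=8)[0] if s2[p]>150]
        L.append((v,[172+p+.5*(s[p-1]-s[p+1])/(s[p-1]-2*s[p]+s[p+1]) for p in pk]))
    print([len(q) for v,q in L])
    L=[(v,q) for v,q in L if len(q)==5]
    for i in range(5):
        P=np.array([at(f,q[i],v,54+8)[:2] for v,q in L]);k=np.polyfit(P[:,0],P[:,1],1)
        print(i,'l.y %.1f'%(np.polyval(k,566)-288.7-2.5e-2*0),'ang %.3f'%(k[0]-.028),'res %.1f'%np.std(P[:,1]-np.polyval(k,P[:,0])))
E
python3 -c "
from tubes import *
tubes(load('top'))"
```

```text
[3, 5, 5, 5, 5, 5, 5, 5, 5, 5, 5, 5, 5, 5, 5, 5]
0 l.y -10.0 ang 0.050 res 0.3
1 l.y -28.0 ang 0.101 res 0.2
2 l.y -47.5 ang 0.035 res 0.2
3 l.y -67.3 ang -0.019 res 0.0
4 l.y -85.3 ang -0.013 res 0.0
```

All are within tolerance (last tube at l.y −85, largest angle about 0.10), but the margin is thin. I'll give the row one more gentle squeeze of about 3–4 mm.

Emit:
{"api": "arm_command", "payload": {"rows": [1,0,0.02,0,0,1,0,0.045,0,0,1,0,0.045,0,0,1,0,0.045,0,0,1,0,0.025,0,0]}}

```text
time_s: 15.0
tool_pos: [572.2, 80.1, 143.6]
orientation: [-0.0, -0.016, 1.0, 0.001]
wrist_force: [-0.3, -0.2, -1.7]
opening: 18.5
```

Emit:
{"api": "arm_command", "payload": {"rows": [1,0,0.01,0.005,0,1,0,0,0.015,0,1,0,0,0.02,0,1,0,0,0.015,0,1,0,0,0.005,0]}}

```text
time_s: 15.5
tool_pos: [571.7, 84.5, 80.9]
orientation: [-0.002, -0.013, 1.0, -0.0]
wrist_force: [-3.7, -4.1, 10.1]
opening: 18.7
```

Emit:
{"api": "arm_command", "payload": {"rows": [1,0,0,0,0,1,0,0,0,0]}}

```text
time_s: 15.7
tool_pos: [573.1, 85.0, 83.5]
orientation: [0.0, -0.013, 1.0, -0.0]
wrist_force: [-0.6, 0.4, -0.9]
opening: 18.9
```

Emit:
{"api": "arm_command", "payload": {"rows": [1,0,0.004,0,0,1,0,0.005,0,0,1,0,0.005,0,0,1,0,0.004,0,0,1,0,0.003,0,0]}}

```text
time_s: 16.2
tool_pos: [572.3, 107.1, 83.4]
orientation: [0.0, -0.014, 1.0, 0.0]
wrist_force: [0.3, 0.3, -1.4]
opening: 18.8
```

Emit:
{"api": "arm_command", "payload": {"rows": [1,0,0.001,0,0,1,0,0.001,0,0,1,0,0.001,0,0,1,0,0.001,0,0,1,0,0.001,0,0]}}

```text
time_s: 16.7
tool_pos: [572.2, 111.4, 83.3]
orientation: [0.0, -0.014, 1.0, -0.0]
wrist_force: [0.5, -0.6, -1.2]
opening: 18.7
```

```bash
python3 -c "
from h import *
s=robot.sense();print(s['tool_pos'],s['wrist_force'],s['moment'])"
```

```text
[572.21234285 111.41079615  83.32959474] [ 0.54751924 -0.57438979 -1.15411943] [-0.16612442  0.01540583  0.05452259]
```

Emit:
{"api": "arm_command", "payload": {"rows": [1,0,0.001,0,0,1,0,0.001,0,0,1,0,0,0,0]}}

```text
time_s: 17.0
tool_pos: [572.1, 113.6, 83.3]
orientation: [0.0, -0.014, 1.0, 0.0]
wrist_force: [0.5, -0.4, -0.7]
opening: 18.6
```

```bash
python3 -c "
from h import *
s=robot.sense();print(s['tool_pos'],s['wrist_force'],s['moment'])"
```

```text
[572.1425472  113.62961311  83.29428957] [ 0.45553044 -0.42727143 -0.72843144] [-0.08189414 -0.05276145  0.01015947]
```

Emit:
{"api": "arm_command", "payload": {"rows": [1,0,0.001,0,0,1,0,0.001,0,0,1,0,0,0,0]}}

```text
time_s: 17.3
tool_pos: [572.1, 115.7, 83.3]
orientation: [0.0, -0.014, 1.0, 0.0]
wrist_force: [1.0, -0.8, -1.6]
opening: 18.8
```

```bash
python3 -c "
from h import *
s=robot.sense();print(s['tool_pos'],s['wrist_force'],s['moment'])"
```

```text
[572.12814376 115.66864563  83.34002556] [ 0.97741252 -0.84464067 -1.63428917] [-0.05474385 -0.00676169 -0.00998463]
```

Emit:
{"api": "arm_command", "payload": {"rows": [1,0,-0.001,0,0,1,0,-0.002,0,0,1,0,-0.004,0,0,1,0,-0.006,0,0,1,0,-0.01,0,0]}}

```text
time_s: 17.8
tool_pos: [572.7, 92.1, 83.3]
orientation: [-0.0, -0.014, 1.0, 0.0]
wrist_force: [-0.8, -0.2, -0.6]
opening: 18.3
```

Emit:
{"api": "arm_command", "payload": {"rows": [1,0,-0.015,-0.01,0,1,0,-0.02,-0.02,0,1,0,-0.03,-0.02,0,1,0,-0.04,-0.01,0,1,0,-0.04,0,0]}}

```text
time_s: 18.3
tool_pos: [577.7, -55.2, 146.5]
orientation: [0.002, -0.014, 1.0, -0.001]
wrist_force: [0.3, 0.4, -1.5]
opening: 18.5
```

Emit:
{"api": "arm_command", "payload": {"rows": [1,0,-0.03,0,0,1,0,-0.015,0,0,1,0,-0.005,0,0,1,0,0,0,0]}}

```text
time_s: 18.7
tool_pos: [578.0, -102.7, 143.5]
orientation: [0.0, -0.013, 1.0, 0.0]
wrist_force: [0.2, 0.7, -1.3]
opening: 18.7
```

Run:
```python
from tubes import *
s=robot.sense();print(s['time_s'],s['tool_pos'],s['wrist_force'],s['moment'])
f=grab('side','s7.png');f2=grab('top','t7.png');tubes(f2)
b=f['frame'][160:240,280:360];c=f2['frame'][190:270,160:260]
cv2.imwrite('pics/m7.png',np.hstack([cv2.resize(b,(400,400),interpolation=2),cv2.copyMakeBorder(cv2.resize(c,(400,320),interpolation=2),0,80,0,0,0)]))
e=plan(15,532,-222,144.5,100.2,1)
```

```text
18.7 [ 577.96734664 -102.66067753  143.48534105] [ 0.17638767  0.6574045  -1.2596515 ] [0.03331041 0.03122796 0.04641746]
[4, 5, 5, 5, 5, 5, 5, 5, 5, 5, 5, 5, 5, 5, 5, 5]
0 l.y -7.5 ang 0.010 res 0.1
1 l.y -25.4 ang 0.042 res 0.1
2 l.y -43.5 ang -0.000 res 0.1
3 l.y -62.2 ang -0.012 res 0.0
4 l.y -80.3 ang -0.011 res 0.0
now 18.8 [ 578.  -101.4  143.4 -178.4] tilt [-0.  0. -1.] F [-0.1  0.5 -1.7] open 18.7
[1, 0.003, -0.008, -0.0, np.float64(0.095), 1, 0.003, -0.008, -0.0, np.float64(0.095), 1, 0.002, -0.008, -0.0, np.float64(0.095), 1, 0.001, -0.009, -0.0, np.float64(0.095), 1, 0.0, -0.009, -0.0, np.float64(0.095)]
[1, -0.001, -0.009, -0.0, np.float64(0.095), 1, -0.002, -0.008, -0.0, np.float64(0.095), 1, -0.002, -0.008, -0.0, np.float64(0.095), 1, -0.003, -0.008, -0.0, np.float64(0.095), 1, -0.004, -0.008, -0.0, np.float64(0.095)]
[1, -0.005, -0.007, -0.0, np.float64(0.095), 1, -0.005, -0.007, -0.0, np.float64(0.095), 1, -0.006, -0.006, -0.0, np.float64(0.095), 1, -0.006, -0.006, -0.001, np.float64(0.095), 1, -0.007, -0.005, -0.0, np.float64(0.095)]
end [ 532.2 -222.2  144.4 -260. ]
```

View pics/m7.png

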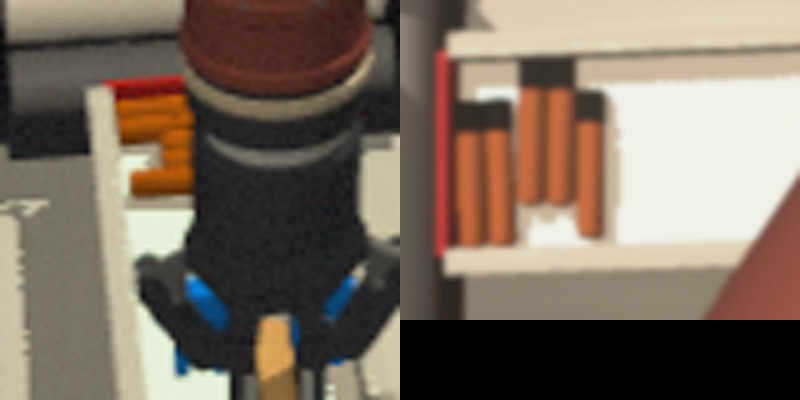

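The row is closed: centres at l.y −7.5, −25, −43.5, −62 and −80, with angles ≤0.04. I'm returning the rake over its cradle.

Emit:
{"api": "arm_command", "payload": {"rows": [1,0.003,-0.008,0,0.095,1,0.003,-0.008,0,0.095,1,0.002,-0.008,0,0.095,1,0.001,-0.009,0,0.095,1,0,-0.009,0,0.095]}}

```text
time_s: 19.3
tool_pos: [562.1, -141.5, 143.3]
orientation: [-0.0, 0.223, 0.975, 0.0]
wrist_force: [-0.1, 0.0, -0.6]
opening: 18.4
```

Emit:
{"api": "arm_command", "payload": {"rows": [1,-0.001,-0.009,0,0.095,1,-0.002,-0.008,0,0.095,1,-0.002,-0.008,0,0.095,1,-0.003,-0.008,0,0.095,1,-0.004,-0.008,0,0.095]}}

```text
time_s: 19.8
tool_pos: [547.3, -181.9, 143.3]
orientation: [-0.0, 0.446, 0.895, 0.0]
wrist_force: [0.7, 0.2, -1.7]
opening: 18.6
```

Emit:
{"api": "arm_command", "payload": {"rows": [1,-0.005,-0.007,0,0.095,1,-0.005,-0.007,0,0.095,1,-0.006,-0.006,0,0.095,1,-0.006,-0.006,-0.001,0.095,1,-0.007,-0.005,0,0.095]}}

```text
time_s: 20.3
tool_pos: [532.4, -221.9, 144.4]
orientation: [-0.0, 0.644, 0.765, 0.0]
wrist_force: [0.4, -0.2, -1.0]
opening: 18.3
```

Emit:
{"api": "arm_command", "payload": {"rows": [1,0,0,0,0,1,0,0,0,0]}}

```text
time_s: 20.5
tool_pos: [532.4, -222.1, 144.3]
orientation: [-0.0, 0.642, 0.767, 0.0]
wrist_force: [-0.2, -0.4, -0.8]
opening: 18.6
```

Run:
```python
from h import *
e=plan(5,532,-222,46,100.2,1)
f=grab('wrist','w8.png');hsv=cv2.cvtColor(f['frame'],cv2.COLOR_BGR2HSV)
z=robot.sense()['tool_pos'][2]+19.5
m=cv2.inRange(hsv,(5,80,90),(22,255,255));m[:,:230]=0;m[:,410:]=0;m[260:]=0
k=max(cv2.findContours(m,0,1)[0],key=cv2.contourArea)
r=cv2.minAreaRect(np.array([at(f,u,v,z+9)[:2] for u,v in k[:,0]],np.float32));print('handle',cv2.boxPoints(r).round(0).tolist(),r[1],r[2])
h=np.radians(9.9);print('want end',np.array([532,-222])-120*np.array([np.cos(h),np.sin(h)]))
```

```text
now 20.5 [ 532.4 -222.1  144.3  100.1] tilt [ 0.  0. -1.] F [-0.2 -0.4 -0.8] open 18.6
[1, 0.0, -0.0, 0.02, np.float64(-0.0), 1, 0.0, -0.0, 0.02, np.float64(-0.0), 1, 0.0, -0.0, 0.019, np.float64(-0.0), 1, 0.0, -0.0, 0.02, np.float64(-0.0), 1, 0.0, -0.0, 0.019, np.float64(-0.0)]
end [ 532.4 -222.1   46.3  100.1]
handle [[429.0, -232.0], [432.0, -250.0], [504.0, -237.0], [500.0, -219.0]] (72.63103485107422, 18.73432159423828) 10.12302017211914
want end [ 413.78688086 -242.63149203]
```

Emit:
{"api": "arm_command", "payload": {"rows": [1,0,0,0.02,0,1,0,0,0.025,0,1,0,0,0.025,0,1,0,0,0.015,0,1,0,0,0.008,0]}}

```text
time_s: 21.05
tool_pos: [531.7, -222.1, 49.8]
orientation: [-0.001, 0.643, 0.766, 0.0]
wrist_force: [-0.2, -0.8, -0.5]
opening: 18.6
```

Emit:
{"api": "arm_command", "payload": {"rows": [1,0,0,0.003,0,1,0,0,0.002,0,1,0,0,0.001,0,1,0,0,0,0,1,0,0,0,0]}}

```text
time_s: 21.55
tool_pos: [533.0, -223.5, 47.0]
orientation: [0.001, 0.643, 0.766, 0.0]
wrist_force: [-1.5, 2.0, 6.5]
opening: 18.6
```

Emit:
{"api": "arm_command", "payload": {"rows": [0.5,0,0,0,0,0.2,0,0,0,0,0,0,0,0,0,0,0,0,0,0,0,0,0,-0.01,0]}}

```text
time_s: 22.05
tool_pos: [531.3, -222.4, 54.2]
orientation: [-0.001, 0.643, 0.766, -0.0]
wrist_force: [-1.2, -0.1, -0.7]
opening: 42.5
```

Emit:
{"api": "arm_command", "payload": {"rows": [0,0,0,-0.03,0,0,0,0,-0.045,0,0,0,0,-0.045,0,0,0,0,-0.045,0,0,0,0,-0.03,0]}}

```text
time_s: 22.55
tool_pos: [532.7, -223.4, 254.9]
orientation: [0.002, 0.643, 0.766, 0.0]
wrist_force: [-0.2, -1.1, 0.4]
opening: 42.8
```

Emit:
{"api": "arm_command", "payload": {"rows": [0,0,0,0,0,0,0,0,0,0]}}

```text
time_s: 22.75
tool_pos: [532.5, -223.3, 251.3]
orientation: [0.001, 0.643, 0.766, 0.0]
wrist_force: [-0.3, 0.4, -0.2]
opening: 42.2
```

Run:
```python
from h import *
s=robot.sense();print(s['time_s'],s['tool_pos'],s['opening'])
f=grab('wrist','w9.png');g=grab('side','s9.png');t=grab('top','t9.png')
hsv=cv2.cvtColor(f['frame'],cv2.COLOR_BGR2HSV)
def big(m):return max(cv2.findContours(m,0,1)[0],key=cv2.contourArea)
m=cv2.inRange(hsv,(5,80,90),(22,255,255));m[:,:230]=0;m[:,410:]=0;m[285:]=0
r=cv2.minAreaRect(np.array([at(f,u,v,73)[:2] for u,v in big(m)[:,0]],np.float32));print('handle',cv2.boxPoints(r).round(0).tolist(),r[1],r[2])
m=cv2.inRange(hsv,(100,120,60),(125,255,255));m[:,:230]=0;m[:,410:]=0;m[:250]=0
r=cv2.minAreaRect(np.array([at(f,u,v,67)[:2] for u,v in big(m)[:,0]],np.float32));print('head',r)
# ball: wrist+side triangulation
pts=[]
for F,box in((f,(10,130,130,230)),(g,(295,305,335,345))):
    h=cv2.cvtColor(F['frame'],cv2.COLOR_BGR2HSV);m=cv2.inRange(h,(0,0,0),(180,255,40));o=np.zeros_like(m);x0,y0,x1,y1=box;o[y0:y1,x0:x1]=m[y0:y1,x0:x1]
    o=cv2.morphologyEx(o,cv2.MORPH_OPEN,cv2.getStructuringElement(2,(9,9)));k=big(o);c,rad=cv2.minEnclosingCircle(k);print('ball px',c,rad);pts.append(ray(F,*c))
(c1,d1),(c2,d2)=pts;A=np.stack([d1,-d2],1);ab=np.linalg.lstsq(A,c2-c1,rcond=None)[0];p=c1+ab[0]*d1;q=c2+ab[1]*d2;print('ball',p,q)
b=g['frame'][230:410,230:430];cv2.imwrite('pics/m9.png',np.hstack([cv2.resize(f['frame'],(400,300)),cv2.resize(b,(333,300))]))
```

```text
22.75 [ 532.54469083 -223.34679057  251.33790988] 42.24692301345963
handle [[414.0, -235.0], [418.0, -255.0], [579.0, -226.0], [575.0, -207.0]] (163.30520629882812, 19.938701629638672) 9.995362281799316
head ((605.1470947265625, -211.49720764160156), (30.84321403503418, 93.6629409790039), 10.000273704528809)
ball px (106.32469177246094, 175.7698211669922) 25.67940902709961
ball px (313.0833435058594, 325.0) 6.000669002532959
ball [ 512.83894239 -359.62013847  161.69459871] [ 512.1705     -359.72536101  161.60406943]
```

View pics/m9.png

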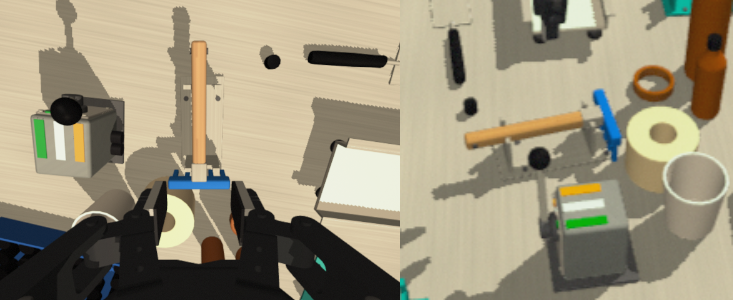

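The wrist/side montage shows the rake back in the grey cradle: handle end (416,−245) against (414,−242) originally. The lever ball triangulates to (512,−360,162), consistent at about −0.43 rad. On to the lever.

Run:
```python
from h import *
e=plan(5,512.5,-360,228,94,-0.2)
e=plan(5,512.5,-360,148,94,-0.2,e)
```

```text
now 22.9 [ 531.7 -222.7  248.9   99.9] tilt [-0.002  0.001 -1.   ] F [-0.2 -0.2  0.1] open 42.5
[-0.2, -0.026, -0.009, 0.004, np.float64(0.021), -0.2, -0.027, -0.008, 0.004, np.float64(0.021), -0.2, -0.027, -0.007, 0.004, np.float64(0.021), -0.2, -0.027, -0.007, 0.004, np.float64(0.021), -0.2, -0.026, -0.006, 0.005, np.float64(0.021)]
end [ 512.4 -359.5  227.9   93.9]
[-0.2, -0.0, 0.0, 0.016, np.float64(-0.0), -0.2, -0.0, 0.0, 0.016, np.float64(-0.0), -0.2, -0.0, 0.0, 0.016, np.float64(-0.0), -0.2, -0.0, 0.0, 0.016, np.float64(-0.0), -0.2, -0.0, 0.0, 0.016, np.float64(-0.0)]
end [ 512.4 -359.5  147.9   93.9]
```

Emit:
{"api": "arm_command", "payload": {"rows": [-0.2,-0.026,-0.009,0.004,0.021,-0.2,-0.027,-0.008,0.004,0.021,-0.2,-0.027,-0.007,0.004,0.021,-0.2,-0.027,-0.007,0.004,0.021,-0.2,-0.026,-0.006,0.005,0.021], "newtons": 20}}

```text
time_s: 23.4
tool_pos: [512.2, -360.6, 227.8]
orientation: [-0.001, 0.683, 0.73, 0.0]
wrist_force: [-0.8, -0.2, 0.4]
opening: 51.3
```

Emit:
{"api": "arm_command", "payload": {"rows": [-0.2,0,0,0,0,-0.2,0,0,0.01,0,-0.2,0,0,0.02,0,-0.2,0,0,0.02,0,-0.2,0,0,0.018,0]}}

```text
time_s: 23.9
tool_pos: [512.9, -358.2, 159.3]
orientation: [-0.001, 0.682, 0.731, 0.0]
wrist_force: [-0.8, 0.3, -0.0]
opening: 50.7
```

Emit:
{"api": "arm_command", "payload": {"rows": [-0.2,0,0,0.01,0,-0.2,0,0,0.003,0,0,0,0,0,0,0.15,0,0,0,0,0.15,0,0,0,0]}}

```text
time_s: 24.4
tool_pos: [513.3, -360.2, 149.3]
orientation: [0.001, 0.683, 0.731, -0.0]
wrist_force: [0.2, -0.0, -0.1]
opening: 36.5
```

```bash
python3 -c "
from h import *
plan(6,515,-401,154,94,0.15)
g=grab('side');h=cv2.cvtColor(g['frame'],cv2.COLOR_BGR2HSV);print(proj(g,[[512.5,-360,161.6],[515,-399,170],[518,-444,158]]))"
```

```text
now 24.4 [ 513.3 -360.2  149.3   93.9] tilt [ 0.001 -0.001 -1.   ] F [ 0.2 -0.  -0.1] open 36.5
[0.15, -0.007, -0.0, -0.001, np.float64(-0.0), 0.15, -0.007, -0.0, -0.001, np.float64(-0.0), 0.15, -0.007, -0.0, -0.001, np.float64(-0.0), 0.15, -0.007, -0.0, -0.001, np.float64(-0.0), 0.15, -0.006, -0.001, -0.0, np.float64(-0.0)]
[0.15, -0.007, -0.0, -0.001, np.float64(-0.0)]
end [ 515.1 -401.2  154.3   93.9]
[[313.25403687 325.09858796]
 [315.40903882 338.05850371]
 [318.43898109 360.99644335]]
```

Emit:
{"api": "arm_command", "payload": {"rows": [0.15,-0.007,0,-0.001,0,0.15,-0.007,0,-0.001,0,0.15,-0.007,0,-0.001,0,0.15,-0.007,0,-0.001,0,0.15,-0.007,-0.001,-0.001,0]}}

```text
time_s: 24.95
tool_pos: [514.5, -395.6, 153.3]
orientation: [0.0, 0.683, 0.731, 0.0]
wrist_force: [1.0, 3.7, 1.6]
opening: 36.1
```

Emit:
{"api": "arm_command", "payload": {"rows": [0.15,-0.006,0,0,0,0.15,0,0,0,0,0.15,0,0,0,0,0.15,0,0,0,0,0.15,0,0,0,0]}}

```text
time_s: 25.45
tool_pos: [514.7, -400.8, 153.2]
orientation: [0.0, 0.683, 0.731, -0.0]
wrist_force: [-0.3, -0.0, 0.2]
opening: 36.1
```

Emit:
{"api": "arm_command", "payload": {"rows": [0.15,0,0,0,0,0.15,0,0,0,0,0.15,0,0,0,0]}}

```text
time_s: 25.75
tool_pos: [514.8, -400.8, 153.3]
orientation: [0.0, 0.683, 0.731, 0.0]
wrist_force: [-0.1, -0.4, -0.8]
opening: 36.2
```

Run:
```python
from h import *
s=robot.sense();print(s['time_s'],s['tool_pos'],s['wrist_force'],s['opening'])
g=grab('side','s10.png');t=grab('top','t10.png')
h=cv2.cvtColor(g['frame'],cv2.COLOR_BGR2HSV)
# steel rod between pivot and ball seen from side: expected pixels
print(proj(g,[[515,-399,75],[515,-399,120],[515,-399,150]]))
for v in range(352,372,4): print(v,g['frame'][v,305:330].mean(1).astype(int).tolist())
```

```text
25.75 [ 514.75474871 -400.79133547  153.31628619] [-0.06072584 -0.37473603 -0.80479507] 36.20608083984341
[[316.74301617 366.51070674]
 [316.13142708 353.46621463]
 [315.70367196 344.34268976]]
352 [200, 201, 200, 199, 199, 190, 153, 104, 75, 38, 36, 39, 37, 37, 36, 55, 90, 112, 131, 121, 100, 137, 206, 234, 234]
356 [200, 201, 202, 199, 201, 202, 201, 198, 185, 147, 116, 115, 105, 119, 170, 200, 189, 159, 183, 193, 116, 115, 162, 221, 235]
360 [199, 200, 200, 200, 202, 200, 202, 201, 181, 139, 116, 117, 107, 98, 82, 55, 66, 66, 70, 114, 128, 101, 129, 154, 166]
364 [199, 201, 201, 200, 201, 201, 202, 184, 131, 67, 90, 112, 107, 82, 71, 67, 71, 76, 73, 62, 120, 122, 107, 139, 130]
368 [199, 201, 203, 202, 204, 201, 201, 201, 163, 81, 72, 73, 74, 75, 73, 64, 63, 73, 75, 107, 130, 128, 121, 120, 144]
```

Emit:
{"api": "arm_command", "payload": {"rows": [-0.2,0,0,0,0,-0.2,0,0,0,0,-0.2,0,0,-0.03,0,-0.2,0,0,-0.045,0,-0.2,0,0,-0.02,0]}}

```text
time_s: 26.35
tool_pos: [515.3, -401.4, 252.5]
orientation: [0.002, 0.683, 0.731, -0.0]
wrist_force: [0.1, -0.0, 0.4]
opening: 51.3
```

Emit:
{"api": "arm_command", "payload": {"rows": [-0.2,0,-0.03,0,0,-0.2,0,-0.03,0,0,-0.2,0,0,0,0,-0.2,0,0,0,0]}}

```text
time_s: 26.75
tool_pos: [454.6, -405.2, 248.5]
orientation: [0.0, 0.683, 0.73, 0.0]
wrist_force: [0.1, -0.6, 0.6]
opening: 51.6
```

```bash
cat > ball.py <<'E'
from h import *
s=robot.sense();print(s['time_s'],s['tool_pos'],s['wrist_force'],s['opening'])
f=grab('wrist','wb%d.png'%(s['time_s']*100));g=grab('side','sb.png');pts=[]
P=proj(f,[515,-399,168])[0];print('expect wrist',P,proj(g,[[515,-399,170],[518,-444,158]]))
for F,n in((f,'w'),(g,'s')):
    h=cv2.cvtColor(F['frame'],cv2.COLOR_BGR2HSV);m=cv2.inRange(h,(0,0,0),(180,255,45));o=np.zeros_like(m)
    if n=='w': x0,y0,x1,y1=int(P[0])-90,max(0,int(P[1])-70),int(P[0])+60,int(P[1])+70
    else: x0,y0,x1,y1=300,315,335,375
    x0=max(x0,0);o[y0:y1,x0:x1]=m[y0:y1,x0:x1]
    ks=9 if n=='s' else 25
    o=cv2.morphologyEx(o,cv2.MORPH_OPEN,cv2.getStructuringElement(2,(ks,ks)))
    for k in cv2.findContours(o,0,1)[0]: print(n,cv2.minEnclosingCircle(k),cv2.contourArea(k))
    cs=cv2.findContours(o,0,1)[0]
    if cs: pts.append(ray(F,*cv2.minEnclosingCircle(max(cs,key=cv2.contourArea))[0]))
if len(pts)==2:
    (c1,d1),(c2,d2)=pts;ab=np.linalg.lstsq(np.stack([d1,-d2],1),c2-c1,rcond=None)[0];print('ball',c1+ab[0]*d1,c2+ab[1]*d2)
E
python3 ball.py
```

```text
26.75 [ 454.61795832 -405.15409265  248.51175736] [ 0.12540663 -0.63776222  0.55658577] 51.614102783034205
expect wrist [321.71654148 333.10593845] [[315.40903882 338.05850371]
 [318.43898109 360.99644335]]
w ((323.0, 336.5), 20.718448638916016) 1246.0
s ((315.5, 337.0), 6.103377819061279) 102.0
ball [ 515.12522511 -398.17532922  171.93987134] [ 515.28738995 -398.04097855  172.04540429]
```

The lever stands upright with the ball at (515,−398,172), and has been there for over 1.5 s. On to feed.

Emit:
{"api": "arm_command", "payload": {"rows": [-0.2,0,0.03,0,0,-0.2,0,0.03,0,0,-0.2,0,0,0,0,-0.2,0,0,0.03,0,-0.2,0,0,0.04,0]}}

```text
time_s: 27.35
tool_pos: [516.3, -401.7, 179.6]
orientation: [0.002, 0.682, 0.731, -0.0]
wrist_force: [0.2, -1.2, -0.8]
opening: 50.9
```

Emit:
{"api": "arm_command", "payload": {"rows": [-0.2,0,0,0.025,0,0.15,0,0,0,0,0.15,0,0,0,0,0.15,-0.006,0,0,0,0.15,-0.006,0,0,0]}}

```text
time_s: 27.85
tool_pos: [516.4, -413.6, 155.6]
orientation: [0.001, 0.682, 0.731, 0.0]
wrist_force: [0.1, 3.1, 1.8]
opening: 36.2
```

Emit:
{"api": "arm_command", "payload": {"rows": [0.15,-0.007,0,0.002,0,0.15,-0.007,0,0.002,0,0.15,-0.007,0,0.003,0,0.15,-0.007,0,0.003,0,0.15,-0.004,0,0.002,0]}}

```text
time_s: 28.35
tool_pos: [517.6, -445.5, 140.7]
orientation: [-0.0, 0.683, 0.731, 0.0]
wrist_force: [-0.3, 2.3, 4.3]
opening: 36.2
```

Emit:
{"api": "arm_command", "payload": {"rows": [0.15,0,0,0,0,0.15,0,0,0,0]}}

```text
time_s: 28.55
tool_pos: [517.6, -445.0, 141.1]
orientation: [-0.0, 0.683, 0.731, -0.0]
wrist_force: [-0.2, 0.2, 0.2]
opening: 36.2
```

Emit:
{"api": "arm_command", "payload": {"rows": [-0.2,0,0,0,0,-0.2,0,0,0,0,-0.2,0,0,-0.03,0,-0.2,0,0,-0.045,0,-0.2,0,0,-0.035,0]}}

```text
time_s: 29.05
tool_pos: [517.7, -444.6, 253.7]
orientation: [0.001, 0.683, 0.731, -0.0]
wrist_force: [-0.7, -1.1, 1.1]
opening: 51.1
```

Emit:
{"api": "arm_command", "payload": {"rows": [-0.2,0.01,-0.03,0,0,-0.2,0.01,-0.03,0,0,-0.2,0,0,0,0,-0.2,0,0,0,0]}}

```text
time_s: 29.45
tool_pos: [456.3, -428.9, 251.6]
orientation: [0.0, 0.683, 0.731, -0.0]
wrist_force: [-0.7, 0.4, -0.6]
opening: 51.0
```

Run:
```python
import ball
from tubes import *
t=grab('top','t11.png');tubes(t)
hsv=cv2.cvtColor(t['frame'],cv2.COLOR_BGR2HSV)
m=cv2.inRange(hsv,(5,80,90),(25,255,255));o=np.zeros_like(m);o[212:300,370:410]=m[212:300,370:410]
k=max(cv2.findContours(o,0,1)[0],key=cv2.contourArea)
print(cv2.boxPoints(cv2.minAreaRect(np.array([at(t,u,v,73)[:2] for u,v in k[:,0]],np.float32))).round(0).tolist())
a=cv2.imread('pics/top1.png').astype(int);d=np.abs(a-t['frame']).sum(2)
for n,(x0,y0,x1,y1) in dict(bottles=(312,105,370,160),tape=(322,165,352,195),roll=(378,157,424,200),cup=(422,147,462,186),cap=(342,286,354,298),scraper=(232,290,328,322)).items(): print(n,(d[y0:y1,x0:x1]>90).mean().round(3))
```

```text
29.45 [ 456.3216264  -428.89197221  251.64748708] [-0.72807053  0.36542408 -0.63777311] 50.996820005896886
expect wrist [356.77892874 330.65112836] [[315.40903882 338.05850371]
 [318.43898109 360.99644335]]
w ((293.6896667480469, 326.6206970214844), 19.558998107910156) 1096.0
s ((317.56024169921875, 359.9457702636719), 6.727396011352539) 105.0
ball [ 518.37780413 -442.04205225  161.93534287] [ 516.43498879 -443.52240998  160.8653701 ]
[4, 5, 5, 5, 5, 5, 5, 5, 5, 5, 5, 5, 5, 5, 5, 5]
0 l.y -7.5 ang 0.011 res 0.1
1 l.y -25.4 ang 0.040 res 0.1
2 l.y -43.5 ang -0.001 res 0.1
3 l.y -62.2 ang -0.012 res 0.0
4 l.y -80.3 ang -0.011 res 0.0
[[413.0, -235.0], [416.0, -257.0], [579.0, -228.0], [575.0, -206.0]]
bottles 0.0
tape 0.0
roll 0.0
cup 0.0
cap 0.0
scraper 0.0
```

```bash
python3 -c "
from cell import robot
print(robot.hand_in(), robot.sense()['time_s'])"
```

```text
the job is handed in; nothing more can be done
the job is handed in; nothing more can be done
```

The job is done and handed in at about 30 s of the 67 s allowed; the hand-in gave no verdict.

I combed the five tubes against the stop in two slow passes. After the first pass tube 2 was still skewed by about 0.10 rad, so I squeezed the row a few mm more. I then laid the rake back in its steel cradle and brought the lever to centre. It stayed there about 2.5 s in all, and I lifted off meanwhile to check it. I then took it on to feed and moved the gripper clear.

Last checks before hand-in:

| What | Measured |
|---|---|
| Tube centres behind the stop | 7.5, 25, 43.5, 62 and 80 mm |
| Tube angles to the stop | 0.04 rad or less |
| Rake | Handle axis about 4 mm from its first position, yaw the same |
| Lever at centre | Upright, about 0 rad |
| Lever at feed | About +0.48 rad from the ball's sideways shift; its height gives about +0.42 |
| Bystanders | No change in the top view |

- **Stop position:** at the end of the second pass the rake's teeth stood about 3–4 mm further in than my stop estimate allowed, with almost no force. My stop position is therefore a few mm off.
- **Lever views:** the wrist and side views of the ball at feed differed by 1–2 mm, within the calibration.
- **Floor touch:** there was a brief reading of about 11 N, probably the rake tips touching the tray floor, when I lowered it for the second pass.

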